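# Back the tube carousel off one notch for a missed read

### The job

One sample tube on the carousel was carried past the barcode reader unread. With a fingertip, tip the pawl's ball lever over so that the pawl lifts clear of the ratchet and stays up, push an arm of the star handle to turn the wheel backward (anticlockwise from above) by one notch, so that the missed tube stands squarely before the reader, then tip the lever back so that the pawl drops into its tooth again. Only push: lift no tube out of its socket, leave everything else on the bench where it is, and finish with the hand clear.

Things in the scene. Friction and masses are not known exactly. Their poses are not given: they have to be found in the camera images.
- carousel: Hand-turned sample-tube carousel on an aluminium base plate 290 x 400 x 12 mm, bolted down. Origin: on the bench under the wheel's axis; the plate reaches 145 mm to +x and -x, 225 mm to +y, 175 mm to -y. Own axes: z up; the barcode reader stands at +y, the pawl at -y; +x points roughly away from the robot.
- wheel_centre (a point): Point on the wheel's upright axis, 160 mm above the bench, at the height of the star handle's arms. Wheel: a metal disc of radius 125 mm, its rim 40 mm above the bench, with 12 saw teeth 12 mm high standing on the rim and, inside them, 12 tube sockets on a circle of radius 80 mm (tube tops 123 mm above the bench). A column in the middle carries the star handle.
- star_arm_end (a point): Centre of the black ball (diameter 17 mm) on one of the star handle's four level arms: steel rods 10 mm thick, 90 degrees apart, 160 mm above the bench; ball centres 66 mm from the wheel's axis; hub radius 21 mm, top at 174 mm. It turns with the wheel. An arm pushed sideways turns the wheel (5 N at mid-arm, more if fast; greased, it stops at once).
- wheel (a joint): Turn of the wheel, rad, 0 at the start. Grows as it goes backward, which is anticlockwise seen from above. One notch, which is also one socket, is 0.524 rad. With the pawl down it turns forward (clockwise) only: backward it strikes the pawl 0.05 rad past the start, or, with the pawl let down one notch back, at 0.57 rad. Turned farther than that before the pawl is let down, the nose lands on top of a tooth.
- pawl_pivot (a point): Pivot of the ratchet pawl, in the carousel's frame 60 mm along +x and 115 mm along -y, 66 mm above the bench. The pivot's pin is level, along the carousel's y; a steel cheek 50 mm wide stands outside it at -y up to a height of 96 mm.
- pawl_ball (a point): Centre of the heavy black ball (diameter 26 mm) on the pawl's lever, a 10 mm rod, 85 mm from the pivot. Pawl down: the lever leans 20 degrees to the carousel's -x, ball 146 mm above the bench. Pushed to +x (about 0.5 N) it tips over its top and falls on a stop, leaning 34 degrees to +x, ball 136 mm above the bench: the pawl stays up. Pushed back past upright it falls down again.
- pawl (a joint): Angle of the pawl, rad: 0 down, its nose behind a tooth; 0.95 fully up, against the stop. Above about 0.2 the nose is clear of the teeth; it balances at about 0.52: beyond that it falls up to the stop, below it falls down.
- pawl_nose (a point): Lower tip of the pawl's nose, which rests in the gap of the saw teeth, 60 mm from the pivot toward the carousel's -x. It rises as the pawl is lifted.
- read_spot (a point): Fixed point before the middle of the reader's window, on the circle of the sockets, 88 mm above the bench. The reader is a white box 72 x 46 x 52 mm, top at 114 mm, its dark window towards the wheel, on a post 130 mm high at the carousel's +y, 195 mm from the wheel's axis.
- missed_socket (a point): Middle of the floor of the socket that stands one place past the reader at the start (30 degrees clockwise of it, seen from above) and holds the missed tube; 43 mm above the bench. It turns with the wheel.
- tube0: Capped sample tube, 80 mm high, 13 mm thick, cap 16 mm, 14 g, standing loose 31 mm deep in a socket of the wheel: the missed tube, in the socket one place past the reader. Origin at its foot, 43 mm above the bench.
- tube1: Capped sample tube, 80 mm high, 13 mm thick, cap 16 mm, 14 g, standing loose 31 mm deep in a socket of the wheel: in the socket now before the reader. Origin at its foot, 43 mm above the bench.
- tube2: Capped sample tube, 80 mm high, 13 mm thick, cap 16 mm, 14 g, standing loose 31 mm deep in a socket of the wheel: in the socket that comes next to the reader. Origin at its foot, 43 mm above the bench.
- tube3: Capped sample tube, 80 mm high, 13 mm thick, cap 16 mm, 14 g, standing loose 31 mm deep in a socket of the wheel: in another socket. Origin at its foot, 43 mm above the bench.
- tube4: Capped sample tube, 80 mm high, 13 mm thick, cap 16 mm, 14 g, standing loose 31 mm deep in a socket of the wheel: in the socket two places past the reader. Origin at its foot, 43 mm above the bench.
- tube5: Capped sample tube, 80 mm high, 13 mm thick, cap 16 mm, 14 g, standing loose 31 mm deep in a socket of the wheel: in another socket. Origin at its foot, 43 mm above the bench.
- marker: Marker pen, 125 mm long, 14 mm thick, lying on the base plate along the edge nearest the robot. Origin under its middle; x along it.
- spray: Small white capped bottle, 38 mm wide, 95 mm high, standing on the base plate's far corner on the reader's side. Origin under its middle.
- carton_a: Blue and white carton 100 x 70 x 85 mm on the bench, to the right. Origin under its middle.
- carton_b: Blue and white carton 120 x 60 x 60 mm on the bench, to the right. Origin under its middle.
- label_roll: Roll of blank labels lying flat, 80 mm wide, 55 mm high, on the bench to the left. Origin under its middle.

How it is judged:
On the way, in this order (a step that is already met when the one before it is completed fails the run):
1. the pawl is up and stays up, the wheel not yet turned (value of joint pawl above 0.75 rad and value of joint wheel between -0.15 and 0.15 rad), for 0.2 s.
2. with the pawl up, the wheel has been turned back about a notch (value of joint pawl above 0.6 rad and value of joint wheel between 0.3 and 0.8 rad), for 0.2 s.
At the end, for the whole second after the job is handed in: The wheel stands one notch back of its start (the missed tube's socket within 8 mm of the spot before the reader, the wheel turned back 0.436 to 0.611 rad), the pawl is down in its tooth (below 0.09 rad), and all six tubes stand in their sockets (less than 12 mm raised, less than 0.2 rad tilted) (value of joint pawl below 0.09 rad and value of joint wheel between 0.436 and 0.611 rad and horizontal distance between missed_socket and read_spot below 0.008 m and height (world z) of each of tube0, tube1, tube2, tube3, tube4, tube5 below 0.055 m and angle between each of tube0, tube1, tube2, tube3, tube4, tube5's own z axis and vertical below 0.2 rad); the robot touches nothing.
It fails at once if a sample tube is lifted more than 20 mm (height (world z) of any of tube0, tube1, tube2, tube3, tube4, tube5 above 0.063 m).
It fails at once if a bystander is moved more than 30 mm (distance of any of marker, spray, carton_a, carton_b, label_roll from where it was at the start of the episode above 0.03 m).
It also fails if it takes over 51 s, if anything falls off the work surface, if the arm or the gripper's body presses on something with over 40 N, if the wrist force passes 120 N, or if a joint passes its speed limit or range.

### The arm

A 6-joint arm with a two-finger parallel gripper is mounted at the origin on the work surface. World frame = base frame: x ahead of the robot, y to its left, z up, the work surface at z = 0. Lengths are in m, angles in rad, forces in N, time in s.
With the tool pointing down it reaches from about 0.425 to 0.95 m from the base axis. Payload 14.7 kg.
Tool frame: the origin (TCP) lies midway between the tips of the shut fingers; the grasp point (between the pads) lies 19 mm behind it; z points along the fingers, y is the direction in which the jaws open and shut (so a half turn about z gives the same grasp; the last joint's range is limited). The gripper opens to 85 mm and grips with 20 to 120 N. Pads are 22 mm wide; open, the fingers measure 114 mm over their backs; the gripper's body (76 mm by 85 mm) begins 54 mm behind the grasp point. The pads swing forward as they close: fully open they stand 13 mm farther back than shut.
Start: joints at [-1.202, 0.48, 1.596, -0, 1.065, -0.047], TCP at [0.263, -0.595, 0.231] pointing down, gripper open.
Joint ranges: [-2.75, 2.75], [-0.82, 2.05], [0.23, 2.67], [-1.56, 4.7], [0.09, 2.69], [-2.92, 2.92]. Speed limits (rad/s): [1.89, 1.89, 2.39, 3.01, 3.01, 3.01].

### API

Orientations are given as a 3x3 rotation matrix whose columns are the frame's x, y, z axes.
In Python, from workcell import robot, eyes gives the robot as it stands. The module is installed in compiled form; this text tells all that it offers.
- The arm moves only by the tool carry_out, never from a script. Its argument "deltas" is a list of rows, each an object with "translation": the shift along the tool's x, y, z in mm, a list of three; "yaw": the turn about the tool's z in rad. In form: [{"translation": [dx, dy, dz], "yaw": yaw}, ...]. A call has 1 to 8 rows; each row is the pose to reach, as a shift and turn from the pose measured when the call began, along the tool's axes at that moment; what a row does not reach only later rows make up. A row lasts 1/8 s, in which the tool goes at most 62.5 mm and 10.7 degrees, less where a joint would pass 70% of its speed; a pose out of reach is approached as far as the arm can. A call with a gripper value outside its range is refused whole. "jaw" is the closure in counts, from 0 (fully open) to 255 (shut), set as the call begins (left out, the last holds). The fingers move at their own pace and stop on an object; "newtons" is the grip in N (left out, the last holds). Time passes only in rows, so rows that repeat a pose let the fingers close. It gives the time, the measured TCP pose, the force and the opening at its end, in the units of the state.
- robot.observe(): the state, without advancing time (a new reading comes with each control period).
- eyes.read_camera(name): name is "side" or "top" or "wrist"; returns the picture (400x640x3 uint8, blue, green, red); there is no depth.
- eyes.camera_model(name): a dict with "fx", "fy", "cx", "cy" (pixels), "R" (3x3) and "t" (3): a world point X has camera coordinates R X + t; the wrist camera has in their place "T_tool_cam" (4x4, takes a point from camera to tool coordinates, whose origin is the TCP and whose axes are the flange's). Camera axes: x right, y down, z forward; pixel columns grow to the right and rows downward; lengths in m; the calibration is good to about 2 mm. The wrist camera is an equidistant fisheye: a pixel r from the principal point sees the ray r / f radians off the axis. A picture is of the moment at which its call begins: read the wrist's pose just before it. camera_model takes no time and is no camera call.
- robot.sign_off(): hands the job in, once; it reports no verdict.
Trained networks look in the newest picture that a camera, given by its name, has taken for a name from the list of things; names that differ only in an ending like _2 or _b are one class to them, and where a whole thing is asked for, a point or a joint stands for the part that bears it (a point fixed in the world has none). Each returns a list of dicts, best first, with "confidence" (0 to 1); they miss things now and then, are a little off and sometimes report something else, mostly with a low value. They report only what shows in the picture. A call takes as long as a camera call.
- eyes.cut_out(camera, target): "region" (400x640 bool, what is visible of it) and "rect" ([left, top, right, bottom] in pixels, round what is visible of it).
The state is a dict: "time": time; "joint_pos": joint angles; "joint_velocities": joint speeds; "effort": joint torques, N m; "ee_pos": TCP position; "eef_rot": TCP orientation; "wrist_force": force on the tool from outside, world axes, zero at the start; "moment": the same for the moment, N m; "width": finger opening in m.
Only numpy, scipy, OpenCV 4.12 (cv2) and the standard library are available. Lean on these libraries where they do the work, as an engineer would, in place of code of your own. Each camera call takes 0.05 s, during which the arm holds its last target.

## Working session

There is one attempt and no reset: what is moved stays moved. The work goes in short steps, Python scripts to look and compute and a tool call to move; the robot and the scene stay as the last step left them, time stands still between calls to the robot, and variables do not carry over. Pictures are saved under pics/ and viewed, and the job is handed in when it is done.

Besides the shell and the picture viewer there is one more tool, called in YAML: its name, and indented under it one key for each argument. carry_out: Moves the arm, as the interface text tells. Its arguments: {"type":"object","properties":{"deltas":{"type":"array","items":{"type":"object","properties":{"translation":{"type":"array","items":{"type":"number"}},"yaw":{"type":"number"}}}},"jaw":{"type":"number"},"newtons":{"type":"number"}},"required":["deltas"]}

```bash
mkdir -p pics; python3 - <<'E'
from workcell import robot, eyes
import cv2, numpy as np
for n in ["side","top","wrist"]:
    im=eyes.read_camera(n); cv2.imwrite(f"pics/{n}0.png",im)
    print(n,eyes.camera_model(n))
s=robot.observe(); print(s)
for n in ["side","top"]:
    for t in ["pawl_ball","star_arm_end","tube0","carousel","read_spot"]:
        try:
            for d in eyes.cut_out(n,t)[:8]:
                m=d["region"]; ys,xs=np.nonzero(m); print(n,t,round(d["confidence"],2),d["rect"],xs.mean().round(1),ys.mean().round(1),m.sum())
        except Exception as e: print(n,t,e)
E
```

```text
side {'fx': 380.3111860890016, 'fy': 380.3111860890016, 'cx': 319.7601410819585, 'cy': 201.9725445240467, 'R': array([[-0.92392691, -0.38256395,  0.00197201],
       [-0.25928568,  0.62239179, -0.73851161],
       [ 0.28130056, -0.68284206, -0.67423788]]), 't': array([0.51223799, 0.18616239, 1.09020434])}
top {'fx': 393.92462058750385, 'fy': 393.92462058750385, 'cx': 320.0128260981303, 'cy': 200.69141470281235, 'R': array([[-0.01153534, -0.99983715, -0.01387813],
       [-0.99683991,  0.01258944, -0.0784328 ],
       [ 0.07859474,  0.01292953, -0.9968228 ]]), 't': array([0.06609098, 0.54285606, 1.38666991])}
wrist {'fx': 309.70691628693146, 'fy': 309.70691628693146, 'cx': 319.3763280309313, 'cy': 197.26235289369558, 'T_tool_cam': array([[-1.11022909e-03, -9.46380297e-01, -3.23052784e-01,
         8.32062699e-02],
       [ 9.99999342e-01, -1.14381958e-03, -8.58684580e-05,
        -1.73073641e-04],
       [-2.88249882e-04, -3.23052667e-01,  9.46380944e-01,
        -1.43383395e-01],
       [ 0.00000000e+00,  0.00000000e+00,  0.00000000e+00,
         1.00000000e+00]])}
{'time': 0.15, 'jo
[... 1117 characters left out ...]
e tube0 0.53 [294.9, 185.0, 300.0, 194.2] 295.1 189.2 42
side tube0 0.42 [292.8, 196.2, 300.0, 209.9] 297.1 200.5 66
side tube0 0.42 [302.7, 202.2, 309.3, 216.9] 305.8 208.1 79
side carousel 0.57 [237.4, 154.9, 386.4, 282.0] 315.9 223.6 8249
side read_spot 0.66 [242.5, 156.1, 385.4, 286.0] 315.9 223.1 8300
side read_spot 0.45 [322.3, 238.7, 354.1, 264.0] 336.1 249.0 161
top star_arm_end 0.85 [299.4, 166.7, 370.4, 237.5] 334.7 199.7 3907
top star_arm_end 0.72 [428.2, 176.7, 452.3, 208.9] 440.6 193.1 723
top carousel 0.66 [264.8, 149.8, 392.6, 248.9] 329.3 199.3 8486
top read_spot 0.77 [270.0, 152.4, 393.7, 250.7] 329.5 199.2 8482
top read_spot 0.69 [284.3, 157.9, 296.3, 170.8] 288.2 161.5 118
```

```bash
python3 - <<'E'
import cv2
a=cv2.imread("pics/top0.png")[140:260,250:410]; cv2.imwrite("pics/top0c.png",cv2.resize(a,None,fx=5,fy=5,interpolation=cv2.INTER_CUBIC))
a=cv2.imread("pics/side0.png")[140:290,220:400]; cv2.imwrite("pics/side0c.png",cv2.resize(a,None,fx=4,fy=4,interpolation=cv2.INTER_CUBIC))
E
```

```text
(no output)
```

View pics/top0.png

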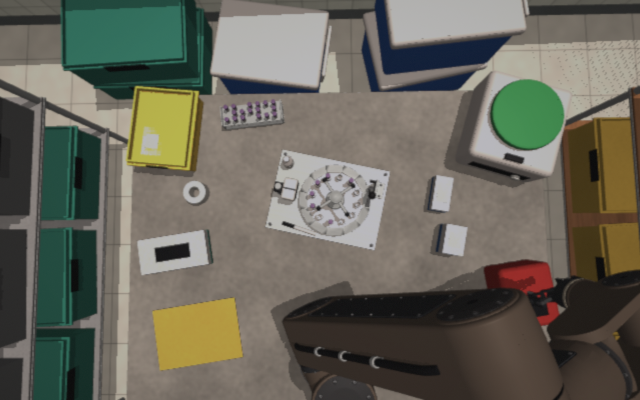

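View pics/side0.png

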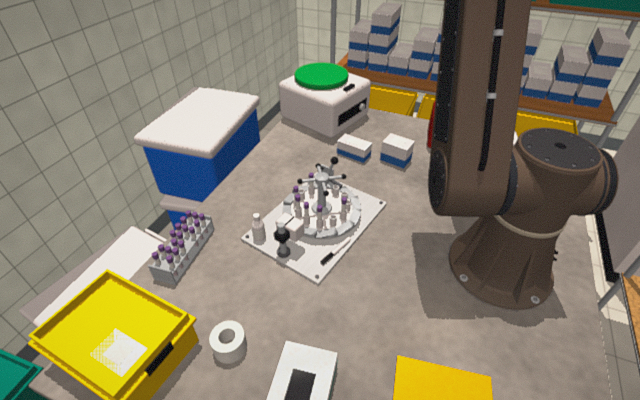

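```bash
sleep 1
```

```text
(no output)
```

View pics/top0c.png

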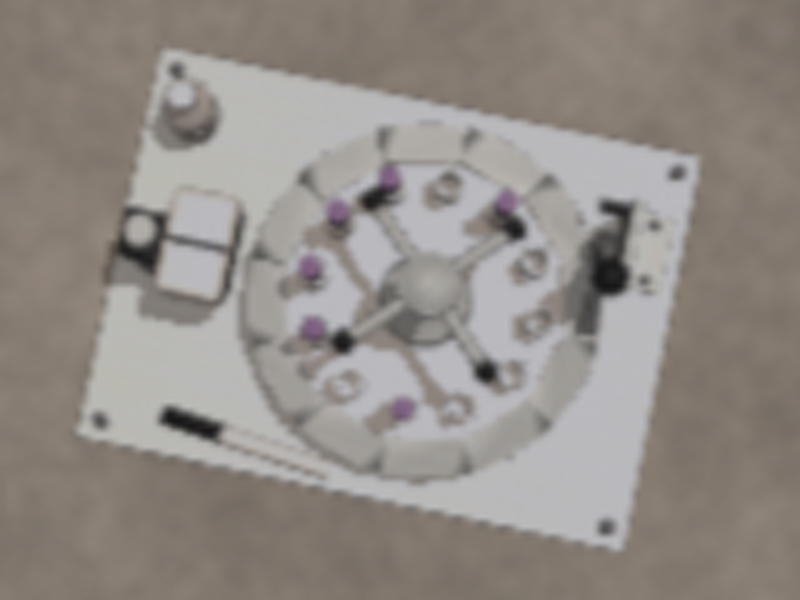

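View pics/side0c.png

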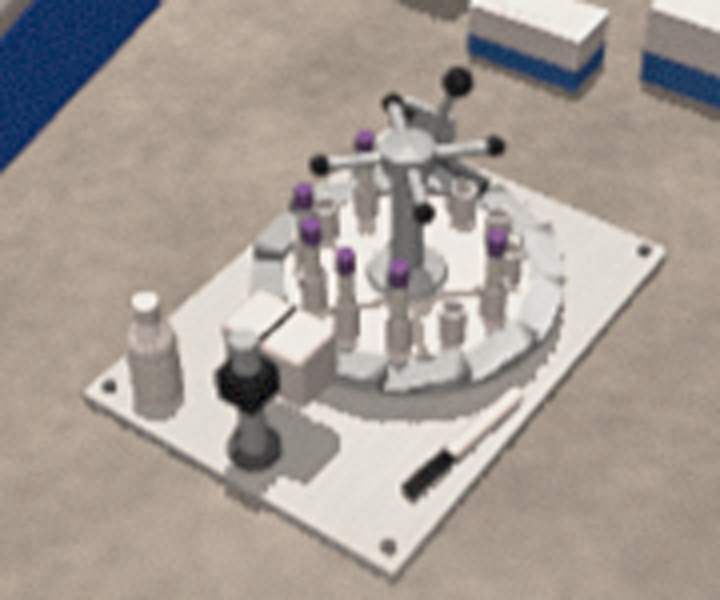

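View pics/wrist0.png

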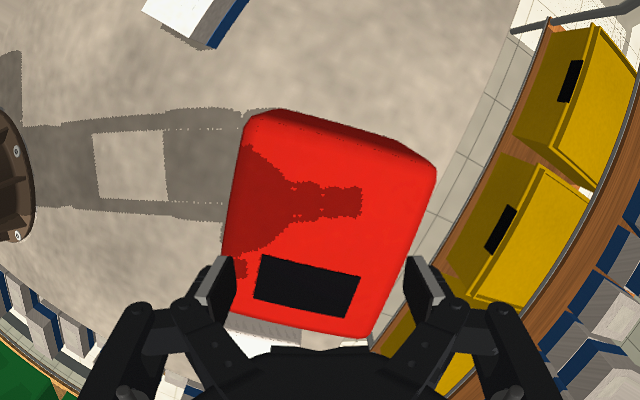

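```bash
cat > h.py <<'E'
from workcell import robot, eyes
import numpy as np, cv2
from scipy.optimize import least_squares
cm={n:eyes.camera_model(n) for n in ("side","top")}
def proj(n,X):
    c=cm[n]; p=np.atleast_2d(X)@c["R"].T+c["t"]
    return np.c_[c["fx"]*p[:,0]/p[:,2]+c["cx"],c["fy"]*p[:,1]/p[:,2]+c["cy"]]
def car(p,L):
    c,s=np.cos(p[2]),np.sin(p[2]); L=np.atleast_2d(L)
    return np.c_[p[0]+c*L[:,0]-s*L[:,1],p[1]+s*L[:,0]+c*L[:,1],L[:,2]]
E
python3 - <<'E'
from h import *
T=lambda a:np.array(a,float)/5+[250,140]
S=lambda a:np.array(a,float)/4+[220,140]
cornL=[[.145,.225,.012],[.145,-.175,.012],[-.145,-.175,.012],[-.145,.225,.012]]
pb=[.06-.085*np.sin(np.radians(20)),-.115,.066+.085*np.cos(np.radians(20))]
def star(ph): return [[.066*np.cos(ph+k*np.pi/2),.066*np.sin(ph+k*np.pi/2),.16] for k in range(4)]
# star order: by k ccw starting from far-left(+x+y): near-left(-x,+y), near-right, far-right
def pts(p): return car(p,cornL+[pb]+star(p[3]))
tz=T([[165,48],[698,155],[625,550],[78,432],[608,276],[375,197],[342,341],[487,372],[515,228]])
sz=S([[85,395],[393,578],[665,252],[457,82],[320,165],[424,213],[495,146],[391,103]]); si=[0,3,2,4,5,6,7,8]
def r(p):
    X=pts(p); return np.r_[(proj("top",X)-tz).ravel(),(proj("side",X[si])-sz).ravel()]
f=least_squares(r,[.55,-.03,-.2,1.0],loss='soft_l1')
print(f.x); print(r(f.x).reshape(-1,2).round(1)); print(car(f.x,[pb]),car(f.x,star(f.x[3])))
E
```

```text
[ 0.54460095  0.00727302 -0.21587915  0.78127064]
[[-1.  -0.4]
 [ 0.5  0. ]
 [-0.4  0.1]
 [-0.6  0.9]
 [ 0.4 -0.2]
 [-0.6  0.4]
 [ 0.1 -0.2]
 [-0.5 -0.4]
 [-0.3  0.1]
 [-0.9 -0.9]
 [ 0.3 -1.2]
 [ 0.7 -1. ]
 [ 0.1 -0.1]
 [-0.   0. ]
 [ 0.1  0. ]
 [-0.1  0. ]
 [ 0.5 -0.1]]
[[ 0.55017762 -0.11168268  0.14587387]] [[ 0.60032996  0.04263228  0.16      ]
 [ 0.50924168  0.06300203  0.16      ]
 [ 0.48887194 -0.02808624  0.16      ]
 [ 0.57996021 -0.04845599  0.16      ]]
```

```bash
cat >> h.py <<'E'
P=np.array([.5446,.0073,-.216])
def plan(locs,yaws=None):
    """locs: carousel-frame x,y,z (m). yaws: target heading of tool x relative to carousel x"""
    s=robot.observe(); R=s["eef_rot"]; p=s["ee_pos"]
    h=np.arctan2(R[1,0],R[0,0])-P[2]
    print("t",s["time"],"TCP loc",loc(p),"heading",h.round(3),"F",s["wrist_force"].round(1),"w",round(s["width"],3))
    for L in locs: print(L,((car(P,L)[0]-p)@R*1000).round(1))
    if yaws is not None: print("yaw", [round(h-y,3) for y in yaws])
def loc(p):
    c,s=np.cos(P[2]),np.sin(P[2]); d=p[:2]-P[:2]
    return np.r_[c*d[0]+s*d[1],-s*d[0]+c*d[1],p[2]].round(4)
E
python3 - <<'E'
from h import *
plan([[-.015,-.115,.225]],[0])
E
```

```text
t 0.65 TCP loc [-0.1464 -0.6484  0.2313] heading 0.632 F [-0.2 -0.4 -0. ] w 0.085
[-0.015, -0.115, 0.225] [ 421.1 -352.7    6.3]
yaw [np.float64(0.632)]
```

carry_out:
  deltas:
    - {"translation": [35, -30, 0], "yaw": 0.05}
    - {"translation": [85, -70, 0], "yaw": 0.15}
    - {"translation": [135, -113, 0], "yaw": 0.25}
    - {"translation": [185, -155, 0], "yaw": 0.35}
    - {"translation": [235, -197, 0], "yaw": 0.45}
    - {"translation": [285, -239, 0], "yaw": 0.55}
    - {"translation": [335, -281, 0], "yaw": 0.63}
    - {"translation": [375, -314, 0], "yaw": 0.63}
  jaw: 255
  newtons: 20

```text
time: 1.65
ee_pos: [0.4771, -0.159, 0.2316]
eef_rot: [[0.977, -0.214, 0.001], [-0.214, -0.977, -0.0], [0.001, 0.0, -1.0]]
wrist_force: [0.8, -0.9, 0.4]
width: -0.0
```

```bash
python3 - <<'E'
from h import *
plan([[-.015,-.115,.225]],[0])
E
```

```text
t 1.65 TCP loc [-0.0303 -0.1769  0.2316] heading 0.0 F [ 0.8 -0.9  0.4] w -0.0
[-0.015, -0.115, 0.225] [ 15.3 -61.9   6.6]
yaw [np.float64(0.0)]
```

carry_out:
  deltas:
    - {"translation": [10, -35, 6], "yaw": 0}
    - {"translation": [15, -62, 6], "yaw": 0}
    - {"translation": [15, -62, 6], "yaw": 0}

```text
time: 2.02
ee_pos: [0.5056, -0.1001, 0.2257]
eef_rot: [[0.977, -0.212, 0.001], [-0.212, -0.977, -0.0], [0.001, -0.0, -1.0]]
wrist_force: [0.7, -0.5, 0.5]
width: 0.0002
```

```bash
python3 - <<'E'
from h import *
im=eyes.read_camera("wrist"); cv2.imwrite("pics/w1.png",im)
a=eyes.read_camera("side")[110:260,220:420]; cv2.imwrite("pics/s1.png",cv2.resize(a,None,fx=4,fy=4,interpolation=cv2.INTER_CUBIC))
plan([[-.015,-.115,.142]])
E
```

```text
t 2.125 TCP loc [-0.0154 -0.115   0.2257] heading 0.001 F [-0.1 -1.   0.3] w 0.0
[-0.015, -0.115, 0.142] [ 0.4 -0.  83.7]
```

View pics/w1.png

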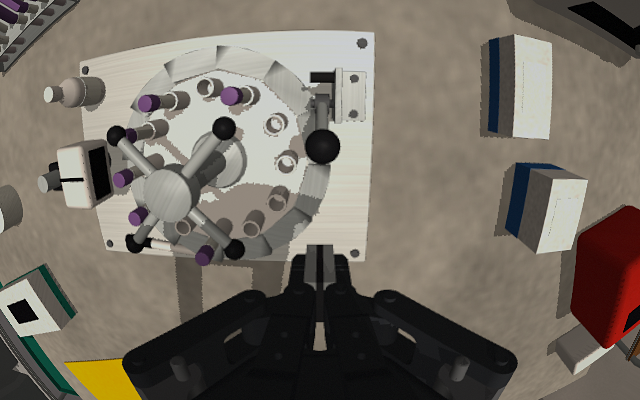

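View pics/s1.png

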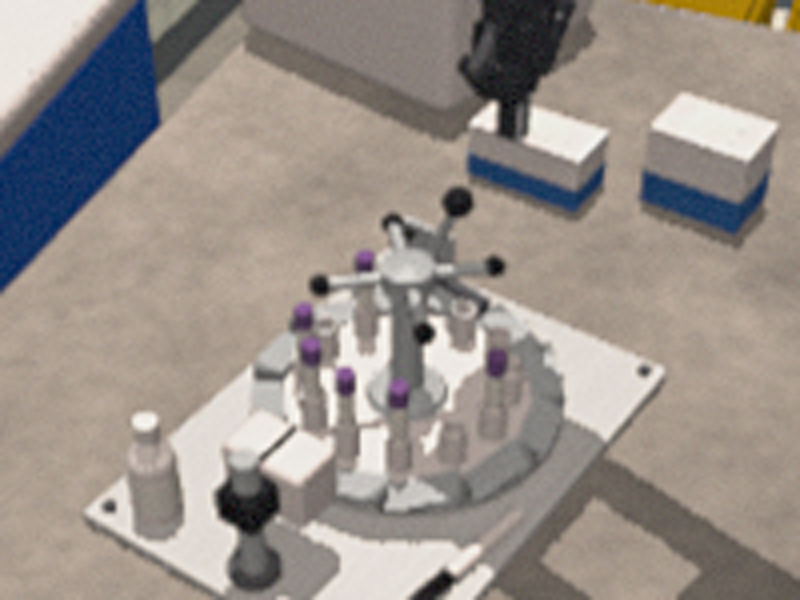

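carry_out:
  deltas:
    - {"translation": [0, 0, 40], "yaw": 0}
    - {"translation": [0, 0, 85], "yaw": 0}
    - {"translation": [8, 0, 86], "yaw": 0}
    - {"translation": [22, 0, 86], "yaw": 0}
    - {"translation": [34, 0, 86], "yaw": 0}
    - {"translation": [46, 0, 86], "yaw": 0}
    - {"translation": [58, 0, 86], "yaw": 0}
    - {"translation": [68, 0, 86], "yaw": 0}

```text
time: 3.12
ee_pos: [0.5724, -0.1164, 0.1399]
eef_rot: [[0.977, -0.213, 0.001], [-0.213, -0.977, -0.001], [0.001, 0.0, -1.0]]
wrist_force: [0.4, 0.6, -0.0]
width: 0.0001
```

```bash
python3 - <<'E'
from h import *
im=eyes.read_camera("wrist"); cv2.imwrite("pics/w2.png",im)
a=eyes.read_camera("side")[110:260,220:420]; cv2.imwrite("pics/s2.png",cv2.resize(a,None,fx=4,fy=4,interpolation=cv2.INTER_CUBIC))
plan([[-.015,-.115,.142]])
E
```

```text
t 3.225 TCP loc [ 0.0539 -0.1149  0.1398] heading 0.001 F [-0.4  1.  -0.2] w 0.0
[-0.015, -0.115, 0.142] [-68.9   0.   -2.4]
```

View pics/w2.png

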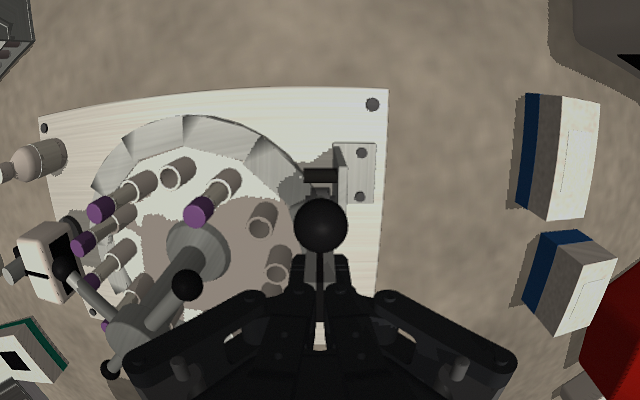

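View pics/s2.png

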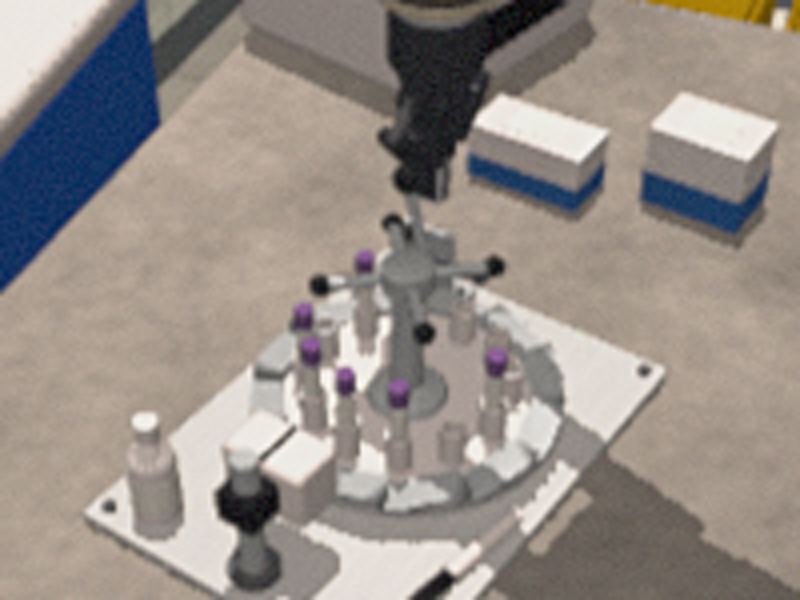

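carry_out:
  deltas:
    - {"translation": [10, 0, 0], "yaw": 0}
    - {"translation": [20, 0, 0], "yaw": 0}
    - {"translation": [20, 0, 0], "yaw": 0}
    - {"translation": [-10, 0, 0], "yaw": 0}
    - {"translation": [-10, 0, 0], "yaw": 0}

```text
time: 3.85
ee_pos: [0.5607, -0.1138, 0.1395]
eef_rot: [[0.977, -0.213, -0.001], [-0.213, -0.977, -0.0], [-0.001, 0.0, -1.0]]
wrist_force: [0.2, 0.7, 1.3]
width: -0.0
```

```bash
python3 - <<'E'
from h import *
im=eyes.read_camera("wrist"); cv2.imwrite("pics/w3.png",im)
a=eyes.read_camera("side")[110:260,220:420]; cv2.imwrite("pics/s3.png",cv2.resize(a,None,fx=4,fy=4,interpolation=cv2.INTER_CUBIC))
plan([[-.015,-.115,.142]])
E
```

```text
t 3.95 TCP loc [ 0.0441 -0.1149  0.14  ] heading 0.001 F [-0.6  0.6  0. ] w 0.0
[-0.015, -0.115, 0.142] [-59.1  -0.   -2.2]
```

View pics/w3.png

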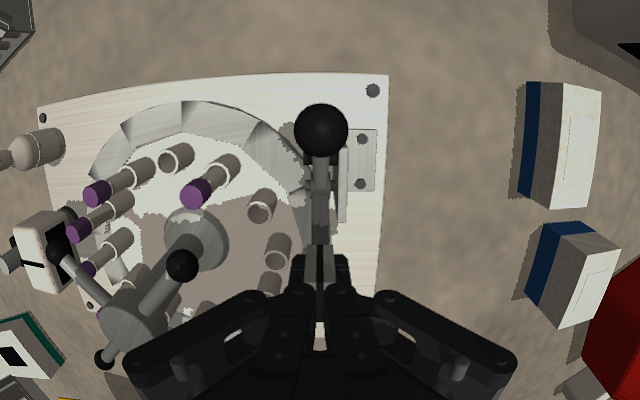

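View pics/s3.png

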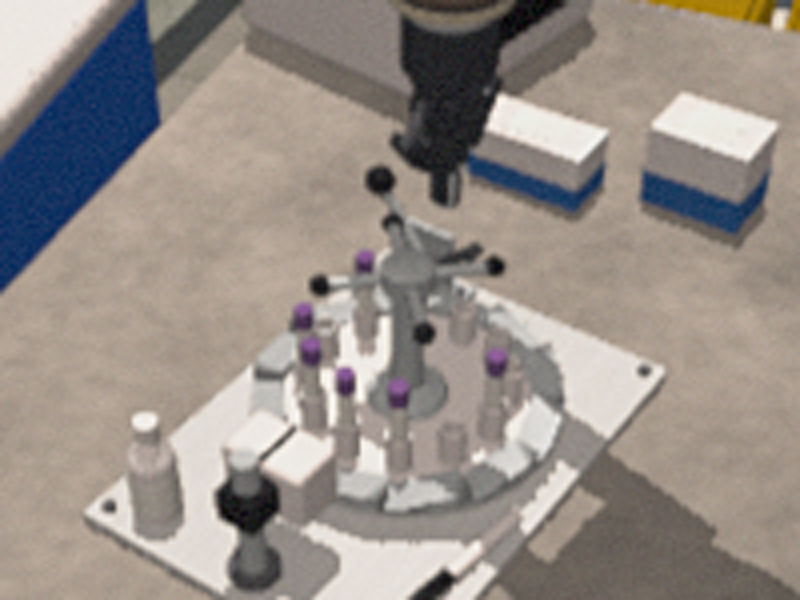

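```bash
cat >> h.py <<'E'
def fin(th,off,r=.045,z=.147):
    return [r*np.cos(th)+off*np.sin(th), r*np.sin(th)-off*np.cos(th), z]
E
python3 - <<'E'
from h import *
plan([fin(-.7895,.035)]+[fin(-.7895+a,.015) for a in (0,.1,.2,.3,.4,.5,.52)])
E
```

```text
t 3.95 TCP loc [ 0.0441 -0.1149  0.14  ] heading 0.001 F [-0.6  0.6  0. ] w 0.0
[np.float64(0.006838974058874167), np.float64(-0.05659707089436737), 0.147] [-37.2 -58.4  -7.1]
[np.float64(0.02103899927847993), np.float64(-0.0425130628085077), 0.147] [-22.9 -72.4  -7.1]
[np.float64(0.025178116227663423), np.float64(-0.04020027939239069), 0.147] [-18.8 -74.8  -7.1]
[np.float64(0.029065661762278816), np.float64(-0.037485828073030525), 0.147] [-14.9 -77.5  -7.1]
[np.float64(0.032662792812395876), np.float64(-0.034396830750731966), 0.147] [-11.3 -80.5  -7.1]
[np.float64(0.03593356803361531), np.float64(-0.03096415166565264), 0.147] [ -8.  -84.   -7.1]
[np.float64(0.03884530692110123), np.float64(-0.02722208901251784), 0.147] [ -5.1 -87.7  -7.1]
[np.float64(0.039381943603539867), np.float64(-0.02643979043047818), 0.147] [ -4.6 -88.5  -7.1]
```

carry_out:
  deltas:
    - {"translation": [-10, -10, -7], "yaw": -0.15}
    - {"translation": [-20, -25, -7], "yaw": -0.3}
    - {"translation": [-30, -42, -7], "yaw": -0.45}
    - {"translation": [-37, -58, -7], "yaw": -0.6}
    - {"translation": [-37, -58, -7], "yaw": -0.78}
    - {"translation": [-37, -58, -7], "yaw": -0.78}

```text
time: 4.7
ee_pos: [0.54, -0.0498, 0.1471]
eef_rot: [[0.845, 0.535, 0.003], [0.535, -0.845, -0.001], [0.002, 0.002, -1.0]]
wrist_force: [-0.3, 0.1, -0.3]
width: 0.0003
```

```bash
python3 - <<'E'
from h import *
im=eyes.read_camera("wrist"); cv2.imwrite("pics/w4.png",im)
plan([fin(-.7895+a,.015) for a in (0,.1,.2,.3,.4,.46,.52)])
E
```

```text
t 4.75 TCP loc [ 0.0077 -0.0569  0.147 ] heading 0.777 F [-0.5 -0.1  0.2] w -0.0
[np.float64(0.02103899927847993), np.float64(-0.0425130628085077), 0.147] [19.7 -0.9 -0. ]
[np.float64(0.025178116227663423), np.float64(-0.04020027939239069), 0.147] [24.2  0.3  0. ]
[np.float64(0.029065661762278816), np.float64(-0.037485828073030525), 0.147] [28.9  1.1  0. ]
[np.float64(0.032662792812395876), np.float64(-0.034396830750731966), 0.147] [33.6  1.5  0. ]
[np.float64(0.03593356803361531), np.float64(-0.03096415166565264), 0.147] [38.4  1.3  0. ]
[np.float64(0.0377256416040629), np.float64(-0.028753712204892746), 0.147] [41.2  1.   0. ]
[np.float64(0.039381943603539867), np.float64(-0.02643979043047818), 0.147] [44.   0.5  0. ]
```

View pics/w4.png

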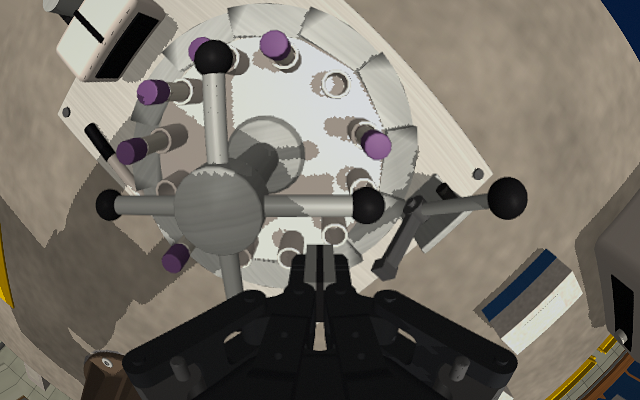

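carry_out:
  deltas:
    - {"translation": [12, -1, 0], "yaw": 0}
    - {"translation": [19.5, -1, 0], "yaw": 0}
    - {"translation": [24, 0, 0], "yaw": -0.1}
    - {"translation": [29, 1, 0], "yaw": -0.2}
    - {"translation": [33.5, 1.5, 0], "yaw": -0.3}
    - {"translation": [38.5, 1.5, 0], "yaw": -0.4}
    - {"translation": [41, 1, 0], "yaw": -0.46}
    - {"translation": [41, 1, 0], "yaw": -0.46}

```text
time: 5.75
ee_pos: [0.5755, -0.029, 0.147]
eef_rot: [[0.523, 0.852, 0.002], [0.852, -0.523, -0.001], [0.0, 0.003, -1.0]]
wrist_force: [-1.7, -3.9, 0.8]
width: -0.0
```

```bash
python3 - <<'E'
from h import *
im=eyes.read_camera("wrist"); cv2.imwrite("pics/w5.png",im)
a=eyes.read_camera("side")[110:260,220:420]; cv2.imwrite("pics/s5.png",cv2.resize(a,None,fx=4,fy=4,interpolation=cv2.INTER_CUBIC))
plan([fin(-.7895+a,.015) for a in (.46,.52)])
for k in range(4):
  for w in (0,.4,.524):
    print(k,w,((proj("side",car(P,fin(.781+k*np.pi/2+w,0,.066,.16)))[0]-[220,110])*4).round())
E
```

```text
t 5.85 TCP loc [ 0.0379 -0.0288  0.147 ] heading 1.236 F [ 0.1 -3.6  0.2] w -0.0
[np.float64(0.0377256416040629), np.float64(-0.028753712204892746), 0.147] [ 0.  -0.2  0. ]
[np.float64(0.039381943603539867), np.float64(-0.02643979043047818), 0.147] [2.7 0.6 0. ]
0 0 [320. 285.]
0 0.4 [332. 306.]
0 0.524 [338. 312.]
1 0 [424. 333.]
1 0.4 [458. 324.]
1 0.524 [467. 320.]
2 0 [495. 266.]
2 0.4 [481. 246.]
2 0.524 [474. 241.]
3 0 [393. 223.]
3 0.4 [361. 230.]
3 0.524 [352. 234.]
```

View pics/w5.png

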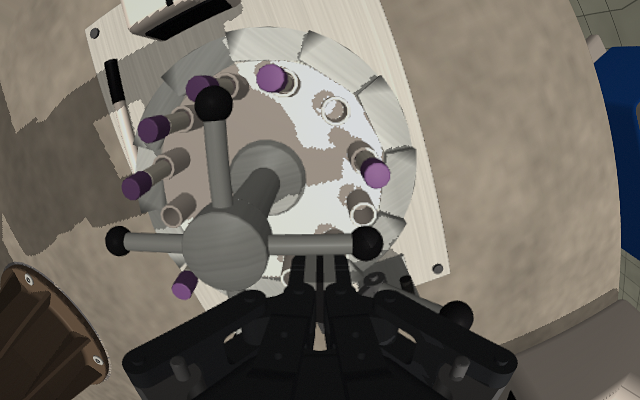

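View pics/s5.png

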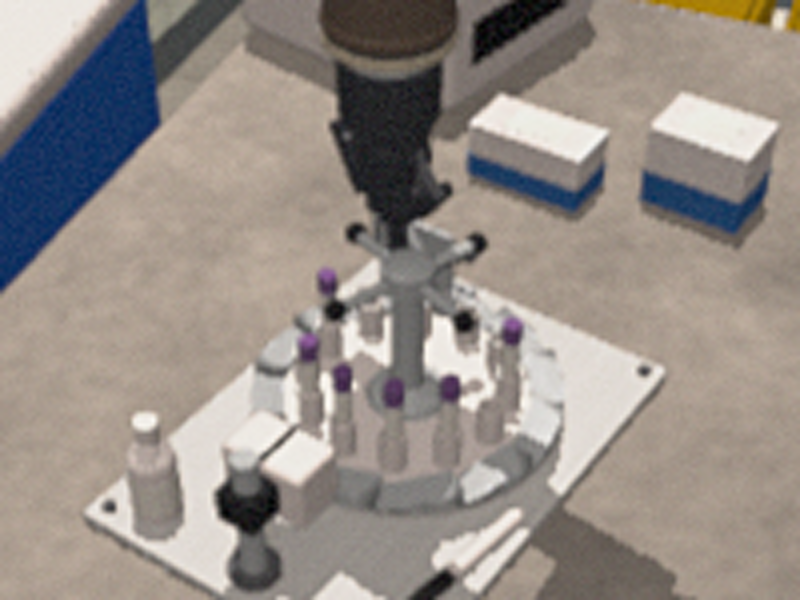

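```bash
cat >> h.py <<'E'
def wray(uv,z,s=None):
    s=s or robot.observe(); c=eyes.camera_model("wrist"); out=[]
    for u,v in uv:
        d=np.array([(u-c["cx"])/c["fx"],(v-c["cy"])/c["fy"]]); r=np.linalg.norm(d)
        ray=np.r_[np.sin(r)*d/r,np.cos(r)]
        T=c["T_tool_cam"]; R=s["eef_rot"]; o=R@T[:3,3]+s["ee_pos"]; w=R@T[:3,:3]@ray
        out.append(o+w*(z-o[2])/w[2])
    return np.array(out)
E
python3 - <<'E'
from h import *
im=cv2.imread("pics/w5.png"); g=im.max(2)
for (x,y) in [(213,104),(367,243),(118,241)]:
    m=(g[y-25:y+25,x-25:x+25]<38).astype(np.uint8); n,l,st,ce=cv2.connectedComponentsWithStats(m)
    i=1+np.argmax(st[1:,4]); print(st[i],ce[i]+[x-25,y-25])
X=wray([(213,104),(367,243),(118,241)],.16)
print([loc(x) for x in X]); 
for x,k in zip(X,(0,3,1)):
    a=loc(x); print(np.hypot(a[0],a[1]), (np.arctan2(a[1],a[0])-.781-k*np.pi/2+np.pi)%(2*np.pi)-np.pi)
a,b=[loc(x)[:2] for x in X[1:]]; d=b-a; print("diameter dir",np.arctan2(d[1],d[0])-.781-np.pi/2, np.linalg.norm(d), (a+b)/2)
# compare pre-turn w4 is different pose; skip
f=lambda w:np.concatenate([proj("side",car(P,fin(.781+k*np.pi/2+w[0],0,.066,.16)))[0]-np.array(q)/4-[220,110] for k,q in enumerate([(335,310),(464,322),(477,243),(356,233)])])
r=least_squares(f,[.4]);print(r.x,r.fun)
E
```

```text
[   7    6   38   36 1097] [213.13855971 103.45031905]
[ 10   9  31  34 847] [366.25619835 243.03896104]
[ 13  10  24  30 494] [116.29554656 240.49797571]
[array([0.0212, 0.0631, 0.16  ]), array([ 0.0643, -0.0214,  0.16  ]), array([-0.0634,  0.0206,  0.16  ])]
0.06656613252998855 0.46567047995329514
0.06776761763556396 0.468512407922014
0.06666273321729316 0.4756357594744718
diameter dir 0.4720448101251078 0.13442949825094191 [ 0.00045 -0.0004 ]
[0.47386259] [ 0.08812338 -0.01321975 -0.09719753 -0.05159912 -0.0542109  -0.05100887
 -0.02315589 -0.18035308]
```

carry_out:
  deltas:
    - {"translation": [1.2, 0.2, 0], "yaw": -0.03}
    - {"translation": [2.3, 0.5, 0], "yaw": -0.05}
    - {"translation": [2.3, 0.5, 0], "yaw": -0.05}
    - {"translation": [-10, 0, 0], "yaw": -0.05}
    - {"translation": [-25, 0, 0], "yaw": -0.05}
    - {"translation": [-25, 0, 0], "yaw": -0.05}

```text
time: 6.6
ee_pos: [0.5616, -0.0514, 0.147]
eef_rot: [[0.482, 0.876, 0.002], [0.876, -0.482, -0.001], [0.0, 0.003, -1.0]]
wrist_force: [0.4, -0.6, -0.9]
width: 0.0003
```

```bash
python3 - <<'E'
from h import *
s=robot.observe()
im=eyes.read_camera("wrist"); cv2.imwrite("pics/w6.png",im)
a=eyes.read_camera("side")[110:260,220:420]; cv2.imwrite("pics/s6.png",cv2.resize(a,None,fx=4,fy=4,interpolation=cv2.INTER_CUBIC))
w=[.52]
for k in range(4): print(k,((proj("side",car(P,fin(.781+k*np.pi/2+.52,0,.066,.16)))[0]-[220,110])*4).round())
plan([])
E
```

```text
0 [338. 312.]
1 [467. 320.]
2 [474. 241.]
3 [353. 234.]
t 6.7 TCP loc [ 0.0297 -0.0528  0.1471] heading 1.285 F [ 1.  -0.1 -0.1] w 0.0
```

View pics/w6.png

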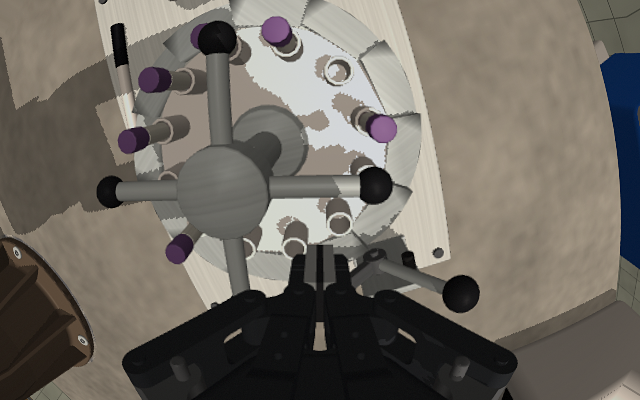

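View pics/s6.png

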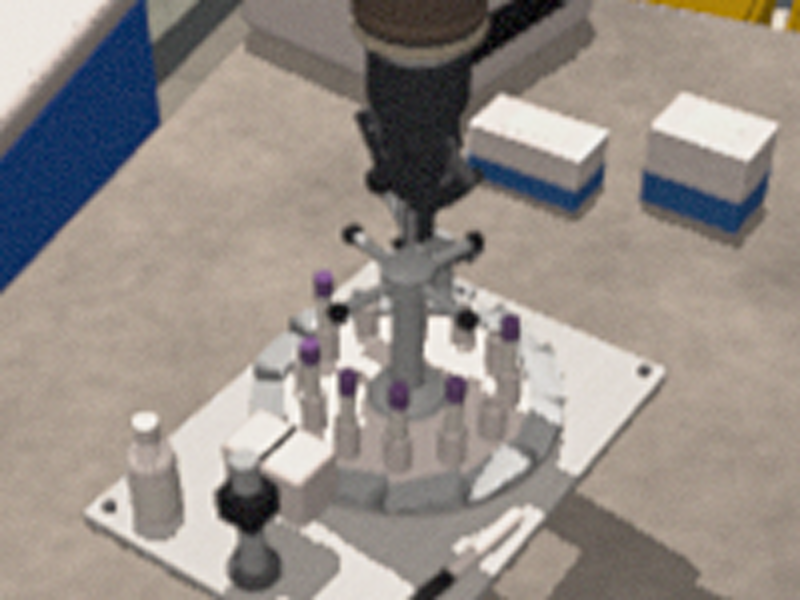

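```bash
python3 - <<'E'
from h import *
X=wray([(217,38),(375,186),(109,192)],.16)
for x,k in zip(X,(0,3,1)):
    a=loc(x); print(np.hypot(a[0],a[1]), (np.arctan2(a[1],a[0])-.781-k*np.pi/2+np.pi)%(2*np.pi)-np.pi)
f=lambda w:np.concatenate([proj("side",car(P,fin(.781+k*np.pi/2+w[0],0,.066,.16)))[0]-np.array(q)/4-[220,110] for k,q in enumerate([(339,313),(467,321),(475,242),(353,234)])])
r=least_squares(f,[.4]);print(r.x)
plan([[.04,-.17,.23],[.155,-.16,.23],[.155,-.115,.23],[.155,-.115,.135]],[0])
E
```

```text
0.06800801423361807 0.5066492002042127
0.06799073466289358 0.5294781605254535
0.0671283099742575 0.5090411785566604
[0.51903707]
t 6.7 TCP loc [ 0.0297 -0.0528  0.1471] heading 1.285 F [ 1.  -0.1 -0.1] w 0.0
[0.04, -0.17, 0.23] [-109.5   43.2  -82.8]
[0.155, -0.16, 0.23] [-67.4 150.7 -82.5]
[0.155, -0.115, 0.23] [-24.2 138.  -82.5]
[0.155, -0.115, 0.135] [-24.3 137.7  12.5]
yaw [np.float64(1.285)]
```

carry_out:
  deltas:
    - {"translation": [-2, 0, -45], "yaw": 0}
    - {"translation": [-5, 5, -83], "yaw": 0.15}
    - {"translation": [-10, 45, -83], "yaw": 0.33}
    - {"translation": [-18, 90, -83], "yaw": 0.51}
    - {"translation": [-24, 130, -83], "yaw": 0.69}
    - {"translation": [-24, 138, -83], "yaw": 0.87}
    - {"translation": [-24, 138, -83], "yaw": 1.05}
    - {"translation": [-24, 138, -83], "yaw": 1.22}

```text
time: 7.7
ee_pos: [0.6717, -0.1379, 0.2302]
eef_rot: [[0.988, -0.157, 0.003], [-0.157, -0.988, -0.001], [0.003, 0.0, -1.0]]
wrist_force: [0.3, -0.1, -0.5]
width: 0.0002
```

```bash
python3 - <<'E'
from h import *
im=eyes.read_camera("wrist"); cv2.imwrite("pics/w7.png",im)
a=eyes.read_camera("side")[110:260,220:420]; cv2.imwrite("pics/s7.png",cv2.resize(a,None,fx=4,fy=4,interpolation=cv2.INTER_CUBIC))
plan([[.155,-.115,.23],[.155,-.115,.138],[.08,-.115,.138]],[0])
E
```

```text
t 7.8 TCP loc [ 0.1552 -0.1145  0.2304] heading 0.062 F [ 0.  -0.2 -0. ] w -0.0
[0.155, -0.115, 0.23] [-0.2  0.4  0.4]
[0.155, -0.115, 0.138] [-0.5  0.4 92.4]
[0.08, -0.115, 0.138] [-75.3  -4.2  92.1]
yaw [np.float64(0.062)]
```

View pics/w7.png

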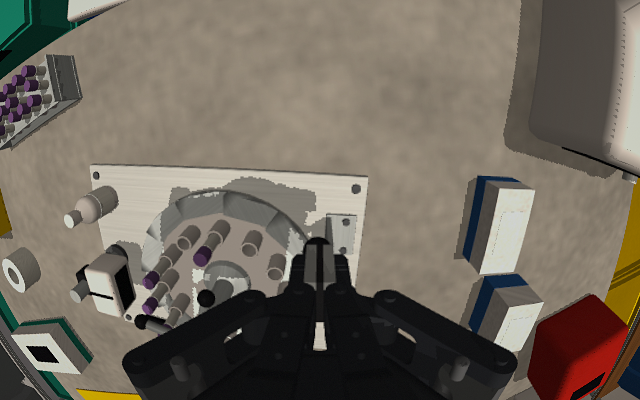

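View pics/s7.png

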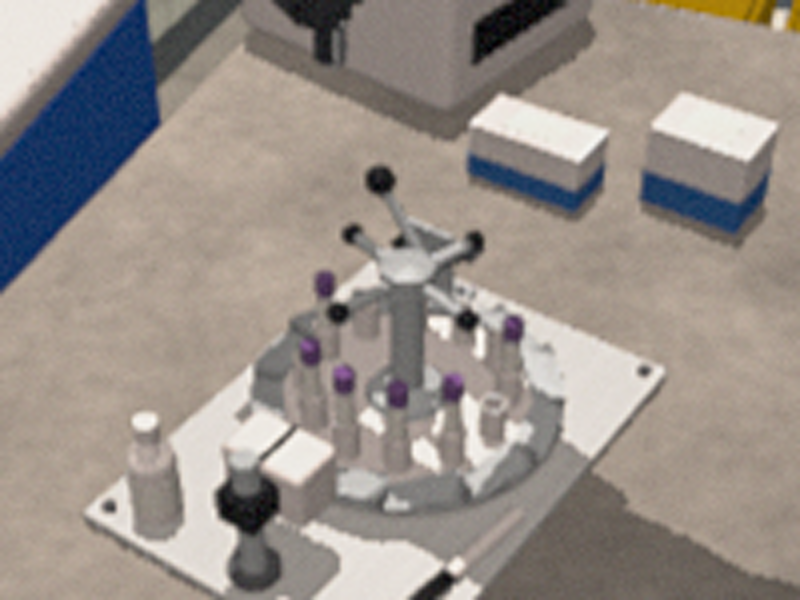

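carry_out:
  deltas:
    - {"translation": [0, 0, 50], "yaw": 0.06}
    - {"translation": [0, 0, 100], "yaw": 0.06}
    - {"translation": [-15, -1, 100], "yaw": 0.06}
    - {"translation": [-28, -2, 100], "yaw": 0.06}
    - {"translation": [-40, -2, 100], "yaw": 0.06}
    - {"translation": [-52, -3, 97], "yaw": 0.06}
    - {"translation": [-63, -4, 94], "yaw": 0.06}
    - {"translation": [-70, -4, 92], "yaw": 0.06}

```text
time: 8.8
ee_pos: [0.6028, -0.1231, 0.1388]
eef_rot: [[0.977, -0.212, 0.003], [-0.212, -0.977, -0.001], [0.004, 0.0, -1.0]]
wrist_force: [-0.9, -0.8, -0.5]
width: 0.0004
```

```bash
python3 - <<'E'
from h import *
im=eyes.read_camera("wrist"); cv2.imwrite("pics/w8.png",im)
a=eyes.read_camera("side")[110:260,220:420]; cv2.imwrite("pics/s8.png",cv2.resize(a,None,fx=4,fy=4,interpolation=cv2.INTER_CUBIC))
plan([])
E
```

```text
t 8.9 TCP loc [ 0.0849 -0.1149  0.1387] heading 0.002 F [ 0.4  0.5 -0.3] w -0.0
```

View pics/s8.png

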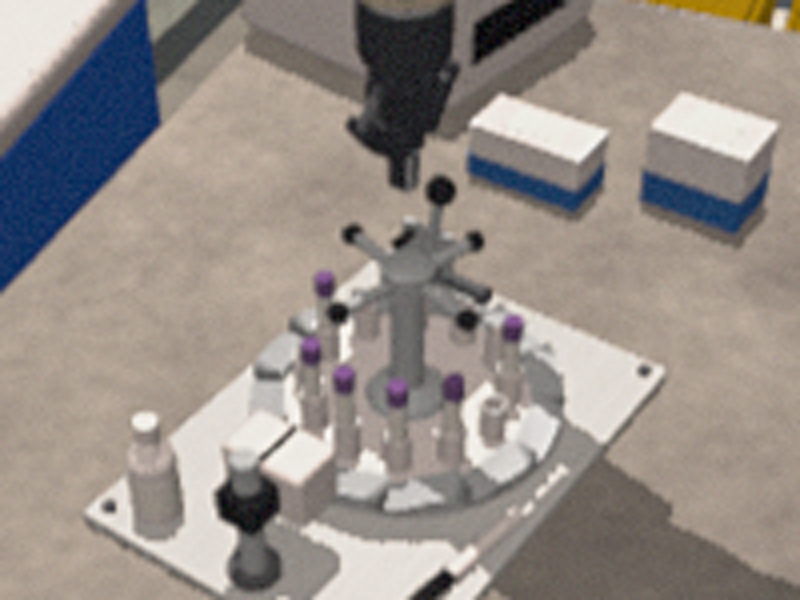

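carry_out:
  deltas:
    - {"translation": [0, 0, 0], "yaw": 0}
    - {"translation": [10, 0, 0], "yaw": 0}
    - {"translation": [30, 0, 0], "yaw": 0}
    - {"translation": [35, 0, -50], "yaw": 0}
    - {"translation": [35, 0, -95], "yaw": 0}
    - {"translation": [35, 0, -95], "yaw": 0}

```text
time: 9.65
ee_pos: [0.6396, -0.1312, 0.2375]
eef_rot: [[0.977, -0.212, 0.009], [-0.212, -0.977, -0.003], [0.01, 0.0, -1.0]]
wrist_force: [0.9, -0.5, -0.3]
width: -0.0006
```

```bash
python3 - <<'E'
from h import *
im=eyes.read_camera("wrist"); cv2.imwrite("pics/w9.png",im)
a=eyes.read_camera("side")[110:260,220:420]; cv2.imwrite("pics/s9.png",cv2.resize(a,None,fx=4,fy=4,interpolation=cv2.INTER_CUBIC))
plan([[.03,-.3,.25],[-.02,-.3,.25]])
E
```

```text
t 9.75 TCP loc [ 0.1201 -0.1148  0.2338] heading 0.002 F [ 0.7  0.2 -0. ] w -0.0
[0.03, -0.3, 0.25] [-90.4 185.  -16.6]
[-0.02, -0.3, 0.25] [-140.4  184.9  -16.7]
```

View pics/s9.png

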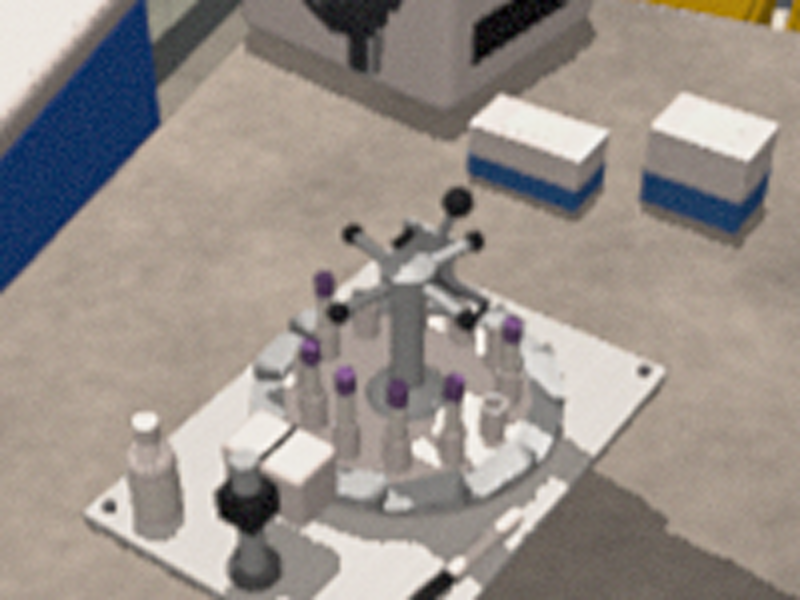

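carry_out:
  deltas:
    - {"translation": [-20, 50, -15], "yaw": 0}
    - {"translation": [-40, 110, -15], "yaw": 0}
    - {"translation": [-60, 165, -15], "yaw": 0}
    - {"translation": [-80, 210, -15], "yaw": 0}
    - {"translation": [-100, 250, -15], "yaw": 0}
    - {"translation": [-100, 250, -15], "yaw": 0}

```text
time: 10.5
ee_pos: [0.4843, -0.3556, 0.2469]
eef_rot: [[0.977, -0.215, 0.002], [-0.215, -0.977, -0.0], [0.002, -0.0, -1.0]]
wrist_force: [1.1, -0.2, 0.5]
width: 0.0002
```

```bash
python3 - <<'E'
from h import *
a=eyes.read_camera("top"); cv2.imwrite("pics/t10.png",cv2.resize(a[140:260,250:410],None,fx=5,fy=5,interpolation=cv2.INTER_CUBIC))
a=eyes.read_camera("side")
cv2.imwrite("pics/s10.png",cv2.resize(a[110:260,220:420],None,fx=4,fy=4,interpolation=cv2.INTER_CUBIC))
b=cv2.imread("pics/side0.png"); 
A=[c[30:80,0:0] for c in ()]
pa,pb=[cv2.cvtColor(i[150:170,325:345],cv2.COLOR_BGR2GRAY) for i in (b,a)]
for g in (pa,pb):
    m=g<60; ys,xs=np.nonzero(m); print("ball centroid",xs.mean()+325,ys.mean()+150,m.sum())
th=[np.radians(20),np.radians(20)-.09]
for t in th: print(proj("side",car(P,[.06-.085*np.sin(t),-.115,.066+.085*np.cos(t)])))
plan([])
E
```

```text
ball centroid 336.7457627118644 157.05084745762713 59
ball centroid 336.8196721311475 157.39344262295083 61
[[334.35599285 160.38826983]]
[[332.47964318 159.03864405]]
t 10.6 TCP loc [ 0.0202 -0.3652  0.2472] heading 0.001 F [ 0.1 -0.1  0.2] w -0.0
```

View pics/t10.png

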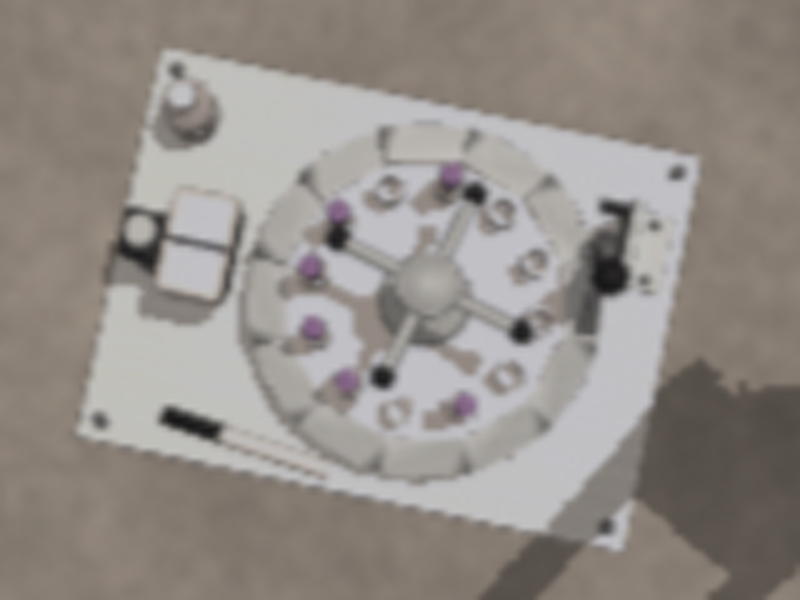

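View pics/s10.png

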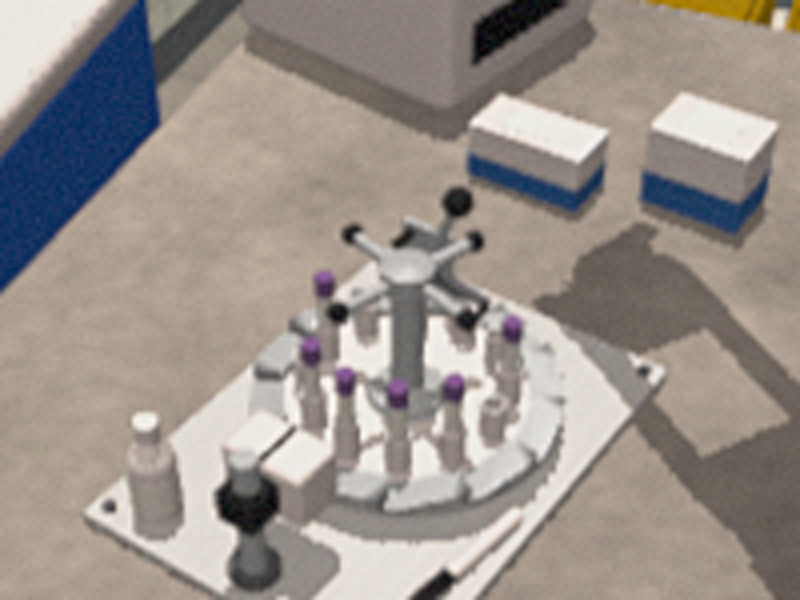

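Both views show the pawl ball back at its starting spot: top crop (608,275) and side crop (457,201). The star is turned about 0.52 rad, all six tubes are upright, and the hand is clear. The teeth line up with their starting positions.

```bash
python3 -c "
from workcell import robot
print(robot.sign_off())"
```

```text
the job is handed in; nothing more can be done
None
```

The job is done and handed in at about 10.6 s of the 51 s allowed; sign-off gives no verdict, so the result below rests on my own checks.

**What I did**
- With shut fingertips I tipped the ball lever over. The first push left it just short of its balance point, so I pushed about 20 mm more and it fell onto its stop.
- I pushed a star arm until the wheel had turned back about one notch, measuring once on the way and correcting by 0.05 rad. Then I backed off.
- I tipped the lever back so that the pawl dropped, and moved the hand clear.

**Last checks**
- **Wheel:** it stood about 0.52 rad back by the side camera. The wrist camera gave 0.507, 0.509 and 0.529 for three of the star balls. All are inside 0.436 to 0.611, and neither the side nor the top view showed it move afterwards.
- **Pawl:** in the side view the ball is within about 0.3 px of its starting place, where 0.09 rad would show as about 2.3 px. The top view agrees.
- **Tubes and bystanders:** all six tubes stand upright in their sockets. The marker, spray bottle and cartons show no movement; I did not check the label roll in the final pictures, but the hand never went near it.
- **Hand:** it stands about 0.25 m away from the carousel's pawl, with the wrist force about zero.

No check failed; the only disagreement was the 0.02 rad spread between the wheel readings.

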